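# Fit the blue filter and hold the gel viewer's cover at its tipping point

## Robot

A 6-joint arm with a two-finger parallel gripper is mounted at the origin on a cart in front of the work surface, level with it; the furniture and walls round the work are solid. World frame = base frame: x ahead of the robot, y to its left, z up, the work surface at z = 0. Lengths are in mm, angles in degrees, forces in N, time in s.
With the tool pointing down it reaches from about 350 to 850 mm from the base axis. Payload 8.1 kg.
Tool frame: the origin (TCP) lies between the finger pads, 19 mm behind the fingertips; this is the grasp point; x points along the fingers, y is the direction in which the jaws open and shut, and the axes are right-handed (so a half turn about x gives the same grasp; the last joint's range is limited). The gripper opens to 85 mm and grips with 20 to 120 N. Pads are 22 mm wide; open, the fingers measure 114 mm over their backs; the gripper's body (76 mm by 85 mm) begins 54 mm behind the grasp point. The pads swing forward as they close: fully open they stand 13 mm farther back than shut.
Start: joints at [-78.862, 7.471, 85.268, -0, 87.261, -4.893], TCP at [165.718, -576.665, 249.992] pointing down, gripper open.
Joint ranges: [-169.43, 169.43], [-51.17, 129.36], [1.28, 143.12], [-76.62, 256.62], [0, 156.53], [-152.29, 152.29]. Speed limits (degrees/s): [136.94, 136.94, 159.86, 180, 180, 180].

## Interface

Orientations are given as [roll, pitch, yaw] about the fixed x, y, z axes, in that order (R = Rz(yaw) Ry(pitch) Rx(roll)).
In Python, from bench import sense, optics, order gives the robot as it stands.
- The arm moves only by the tool carry_out, never from a script. Its argument "commands" is one flat list of numbers, 7 for each row, row after row: the shift along the tool's x, y, z in m, then the turn, a rotation vector about the tool's x, y, z in degrees, then the closure, from -1 (fully open) to 1 (shut), so that 0 is half open. A call has 1 to 12 rows; each row is the pose to reach, as a shift and turn from the pose measured when the call began, along the tool's axes at that moment; what a row does not reach only later rows make up. A row lasts 1/8 s, in which the tool goes at most 62.5 mm and 10.7 degrees, less where a joint would pass 70% of its speed; a pose out of reach is approached as far as the arm can. A call with a gripper value outside its range is refused whole. The fingers move at their own pace and stop on an object; "grip_force" is the grip in N (left out, the last holds). Time passes only in rows, so rows that repeat a pose let the fingers close. It gives the time, the measured TCP pose, the force and the opening at its end, in the units of the state.
- sense(): the state, without advancing time (a new reading comes with each control period).
- optics.snapshot(name): name is "scene" or "side" or "wrist"; returns (picture, depth): 400x640x3 uint8, red, green, blue; 400x640 float32, mm along the optical axis (not along the pixel's ray), 0 where there is no reading.
- optics.calibration(name): a dict with "mtx" (3x3 intrinsics, pixels), "extrinsics" (4x4, takes a point from camera to world coordinates). Camera axes: x right, y up, looking along -z (the intrinsics and any distortion apply to the point x, -y, -z); pixel columns grow to the right and rows downward; lengths in mm; the calibration is good to about 2 mm. The wrist camera is an equidistant fisheye: a pixel r from the principal point sees the ray r / f radians off the axis. A picture is of the moment at which its call begins: read the wrist's pose just before it. calibration takes no time and is no camera call; for the wrist camera it gives the pose at the moment of the call.
- order.hand_in(): hands the job in, once; it reports no verdict.
The state is a dict: "time": time; "joint_pos": joint angles; "qd": joint speeds; "joint_efforts": joint torques, N m; "tool_pos": TCP position; "tcp_rot": TCP orientation; "ft_force": force on the tool from outside, world axes, zero at the start; "wrist_torque": the same for the moment, N m; "finger_gap": finger opening in mm.
Only numpy, scipy, OpenCV 4.12 (cv2) and the standard library are available. Lean on these libraries where they do the work, as an engineer would, in place of code of your own. Each camera call takes 0.05 s, during which the arm holds its last target. There are 200 camera calls.

## Task

Set up the gel viewer: its lamp is on, so before the amber cover is raised, take the blue filter slide out of the stand and push it fully home into the slot in the lamp house. Then raise the cover by its handle, without letting it drop or go over backwards, to the tipping point where it stands upright and falls neither way, and finish still gripping the handle and holding it steady there (there is no lid stay; a colleague needs both hands to lay the gel in). Leave the green filter in the stand and the other things on the bench alone.

Things in the scene. Friction and masses are not known exactly. Their poses are not given: they have to be found in the camera images.
- viewer: Gel viewer, fixed, 200 (x) x 160 (y) x 66 mm; origin: centre of its underside. White light table at x -100..+50 mm, 52 mm high, under the amber cover; grey lamp house at its far end, x +50..+100 mm, 66 mm high, with the filter slot open upward. The cover is hinged along the +y side, its handle sticks out over the -y side.
- slot_mouth (a point): Centre of the filter slot's mouth in the top of the lamp house, 66 mm above the bench. The slot runs along the viewer's y (88 mm) and is 10 mm wide along the viewer's x, with a 3 mm lead-in chamfer. Axes as the viewer's.
- slot_floor (a point): Centre of the slot's flat floor, 54 mm below slot_mouth. A slide is fully home when its underside rests here; its shoulders are then flush with the lamp house and only its tab stands out. Axes as the viewer's.
- cover_angle (a joint): Hinge of the amber cover (black frame 146 x 142 x 8 mm; about 0.27 kg with handle), rad. 0 = shut, grows as it is raised; 1.571 = upright = balance point (its weight lies in its own plane through the hinge); stop at 2.05. No stay: released below 1.571 it falls shut, above it falls back; friction (0.006 N m) holds it only within 0.03 rad. Lifting from shut takes 1 to 1.6 N at the handle.
- cover: Amber cover of the viewer: 4 mm amber pane in a black frame, 146 (x) x 142 (y) x 8 mm. Origin: middle of its hinge axis, 58 mm above the bench; x axis = hinge axis (the viewer's x); its y axis points away from the handle, so the frame's edges lie at y = -8 and -150 mm and the handle bar at -195 mm.
- handle (a point): Cover's handle, an aluminium U in the cover's plane: 12 mm round bar along the viewer's x between two arms. Origin: mid-bar, 195 mm from the hinge axis, 45 mm beyond the cover's edge; 58 mm above the bench when shut, 253 upright. y axis points to the hinge. Round black bosses (18 mm) on the bar's ends, 54 mm over both: gripped from above by these, it turns freely between the fingers.
- slide_blue: Blue filter slide, black-framed slab 8 (x) x 86 (y) x 54 (z) mm with blue glass and, centred on top, a blue grip tab 10 (x) x 36 (y) x 30 (z) mm; 84 mm high in all, 0.08 kg. Origin: centre of its underside. Stands upright in one of the stand's two slots.
- slide_green: Green filter slide, same shape as the blue one with green glass and green tab; stands in the stand's other slot and stays there.
- stand: Grey filter stand, fixed, 142 (x) x 128 (y) x 45 mm. Origin: centre of its underside. Two upright slots, each 10 mm wide (x), 88 mm long (y), 35 mm deep, at x = -38 and +38 mm; a slide in it has its underside 10 mm and its tab top 94 mm above the bench.
- tip_box: Pipette tip box with blue base and clear lid, 91 x 123 x 72 mm, standing loose. Origin: centre of its underside. Leave it alone.
- petri_dish: Petri dish with lid, 60 mm across, 15 mm high, loose. Origin: centre of its underside. Leave it alone.
- bench_timer: Small beige timer with buttons, 66 x 66 x 18 mm, loose. Origin: centre of its underside. Leave it alone.

How it is judged (in metres and radians):
On the way, in this order (a step that is already met when the one before it is completed fails the run):
1. the blue slide is fully home in the lamp house's slot, the cover still shut (z of slide_blue in the frame of slot_floor below 0.003 m and horizontal distance between slide_blue and slot_floor below 0.004 m and value of joint cover_angle below 0.1 rad), for 0.3 s.
2. the cover stands at its tipping point, held by the handle (value of joint cover_angle between 1.471 and 1.671 rad and contact force between the fingers and cover above 0.5 N and distance between the grasp point and handle below 0.045 m), for 0.5 s.
At the end, for the whole second after the job is handed in: Cover still at 1.571 rad within 0.1, fingers on it (over 0.5 N), TCP within 45 mm of the handle's middle; blue slide's underside within 3 mm of the slot floor's height and 4 mm of its centre; green slide moved under 15 mm; tip box, petri dish and timer under 30 mm (all of step 2 and velocity of joint cover_angle between -0.1 and 0.1 rad/s and z of slide_blue in the frame of slot_floor below 0.003 m and horizontal distance between slide_blue and slot_floor below 0.004 m and distance of slide_green from where it was at the start of the episode below 0.015 m and distance of each of tip_box, petri_dish, bench_timer from where it was at the start of the episode below 0.03 m); the arm keeps its last pose, push and grip.
It fails at once if the cover is raised while the blue slide is not home in the slot (value of joint cover_angle above 0.15 rad and (z of slide_blue in the frame of slot_floor above 0.006 m or horizontal distance between slide_blue and slot_floor above 0.01 m)).
It fails at once if the cover goes over backwards (value of joint cover_angle above 1.85 rad).
It fails at once if the cover is dropped (velocity of joint cover_angle below -1.5 rad/s).
It fails at once if the green slide is taken out of the stand (distance of slide_green from where it was at the start of the episode above 0.03 m).
It fails at once if the tip box, petri dish or timer is knocked away (distance of any of tip_box, petri_dish, bench_timer from where it was at the start of the episode above 0.03 m).
It also fails if it takes over 61 s, if anything falls off the work surface, if the arm or the gripper's body presses on something with over 40 N, if the wrist force passes 120 N, or if a joint passes its speed limit or range.

## Working session

There is one attempt and no reset: what is moved stays moved. The work goes in short steps, Python scripts to look and compute and a tool call to move; the robot and the scene stay as the last step left them, time stands still between calls to the robot, and variables do not carry over. Pictures are saved under pics/ and viewed, about 8 in all and at most 12, crops included, and the job is handed in when it is done.

Besides the shell and the picture viewer there is one more tool, called after "Request:" as a command line: name --argument value ..., lists and objects as JSON in quotes. carry_out: Moves the arm, as the interface text tells. Its arguments: {"type":"object","properties":{"commands":{"type":"array","items":{"type":"number"}},"grip_force":{"type":"number"}},"required":["commands"]}

```bash
mkdir -p pics; ls; python3 - <<'E'
from bench import sense, optics
import cv2,numpy as np
print(sense())
for n in("scene","side"):
    p,d=optics.snapshot(n); c=optics.calibration(n); print(n,c)
    np.savez(n+"0.npz",p=p,d=d,**{k:np.array(v) for k,v in c.items()})
    cv2.imwrite(f"pics/{n}0.png",p[:,:,::-1])
E
```

```text
pics
{'time': 0.0, 'joint_pos': array([-7.88606991e+01,  7.51536510e+00,  8.53293188e+01, -1.32971593e-03,
        8.72621497e+01, -4.89447247e+00]), 'qd': array([ 0.14076212,  0.02533164, -0.01593176, -0.04035415,  0.06377182,
        0.01365131]), 'joint_efforts': array([ 6.48841160e-05, -5.69385087e+01, -5.00557208e+01,  2.27654499e-05,
        1.45245643e-02,  4.51850440e-06]), 'tool_pos': array([ 165.62117653, -576.14818023,  248.94134963]), 'tcp_rot': array([-94.18224885,  89.89315823, 101.85158929]), 'ft_force': array([ 0.06158517, -0.90130862, -0.07722518]), 'wrist_torque': array([-0.02760908, -0.04454984, -0.01738746]), 'finger_gap': 85.54649919123783}
scene {'mtx': array([[450.36613784,   0.        , 323.48798058],
       [  0.        , 450.36613784, 203.20918363],
       [  0.        ,   0.        ,   1.        ]]), 'extrinsics': array([[-8.12690434e-01,  4.11106718e-01, -4.12947363e-01,
        -1.26265084e+02],
       [-5.82644755e-01, -5.82693234e-01,  5.66563045e-01,
         7.29854291e+02],
       [-7.70376050e-03,  7.01041983e-01,  7.13078390e-01,
         1.13500960e+03],
       [ 0.00000000e+00,  0.00000000e+00,  0.00000000e+00,
         1.00000000e+00]])}
side {'mtx': array([[505.13227159,   0.        , 326.65400879],
       [  0.        , 505.13227159, 199.33878989],
       [  0.        ,   0.        ,   1.        ]]), 'extrinsics': array([[ 9.80709004e-01,  8.26178254e-02, -1.77155709e-01,
         2.08704378e+02],
       [-1.94925167e-01,  3.45509939e-01, -9.17947200e-01,
        -1.60573147e+03],
       [-1.46297434e-02,  9.34771190e-01,  3.54949001e-01,
         6.67652866e+02],
       [ 0.00000000e+00,  0.00000000e+00,  0.00000000e+00,
         1.00000000e+00]])}
```

View pics/scene0.png

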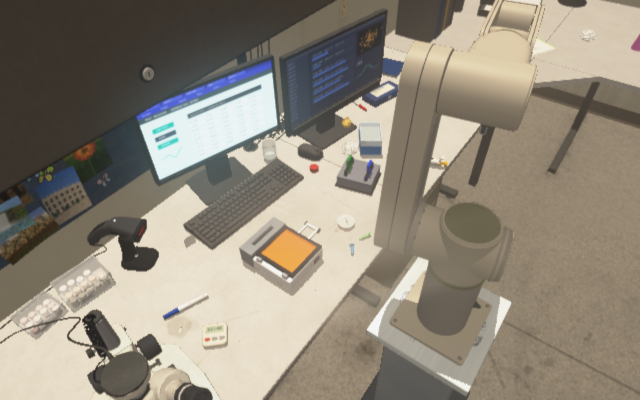

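View pics/side0.png

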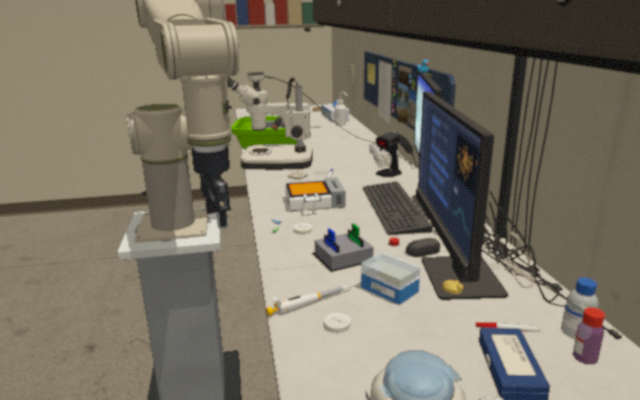

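Scene: the viewer is at about (283,250) with its handle at (310,232). The stand is at (358,175), with the blue tab at (369,166) and the green tab at (349,162). The side view agrees: blue tab (331,240), green tab (355,235).

```bash
cat > h.py <<'E'
import numpy as np,cv2
def load(n): return np.load(n)
def ray(K,E,uv):
    uv=np.atleast_2d(uv).astype(float)
    d=np.c_[(uv[:,0]-K[0,2])/K[0,0],-(uv[:,1]-K[1,2])/K[1,1],-np.ones(len(uv))]
    return E[:3,3],d@E[:3,:3].T
def onz(K,E,uv,z):
    o,d=ray(K,E,uv); return o+d*((z-o[2])/d[:,2])[:,None]
def cloud(K,E,depth):
    v,u=np.mgrid[:depth.shape[0],:depth.shape[1]]
    o,d=ray(K,E,np.c_[u.ravel(),v.ravel()])
    return (o+d*depth.reshape(-1,1)).reshape(*depth.shape,3)
E
python3 - <<'E'
from h import *
for n in("scene","side"):
    f=np.load(n+"0.npz");p,d,K,E=f['p'],f['d'],f['mtx'],f['extrinsics']
    hsv=cv2.cvtColor(p,cv2.COLOR_RGB2HSV); P=cloud(K,E,d)
    roi=np.zeros(p.shape[:2],bool)
    box={'scene':{'amber':(235,215,335,300),'blue':(335,145,385,195),'green':(335,145,385,195)},'side':{'amber':(280,175,350,210),'blue':(310,220,375,265),'green':(310,220,375,265)}}[n]
    for c,(lo,hi,z) in {'amber':((5,120,90),(25,255,255),60),'blue':((108,120,40),(130,255,255),94),'green':((50,90,30),(85,255,255),94)}.items():
        m=cv2.inRange(hsv,lo,hi); x0,y0,x1,y1=box[c]; r=np.zeros_like(m); r[y0:y1,x0:x1]=m[y0:y1,x0:x1]
        v,u=np.nonzero(r)
        if not len(u): print(n,c,'none');continue
        Q=P[v,u]; print(n,c,len(u),'bbox',u.min(),u.max(),v.min(),v.max(),'z pct',np.percentile(Q[:,2],[5,50,95]).round(),'med',np.median(Q,0).round(1))
        if c=='amber':
            W=onz(K,E,np.c_[u,v],z)[:,:2].astype(np.float32); print(cv2.minAreaRect(W))
        else:
            s=Q[Q[:,2]>75]; print(' tab',s.mean(0).round(1),len(s),s.min(0).round(),s.max(0).round())
    # stand top
    bx=(330,150,390,200) if n=='scene' else (305,225,380,275)
    sub=np.zeros(d.shape,bool); sub[bx[1]:bx[3],bx[0]:bx[2]]=1
    m=sub&(abs(P[...,2]-45)<5)&(d>0)
    W=P[m][:,:2].astype(np.float32); print(n,'stand',len(W),cv2.minAreaRect(W))
    bx=(230,205,330,290) if n=='scene' else (275,170,350,212)
    sub=np.zeros(d.shape,bool); sub[bx[1]:bx[3],bx[0]:bx[2]]=1
    m=sub&(P[...,2]>46)&(P[...,2]<75)&(d>0)
    W=P[m][:,:2].astype(np.float32); print(n,'viewer',len(W),cv2.minAreaRect(W))
E
```

```text
scene amber 1276 bbox 261 315 229 272 z pct [56. 60. 64.] med [466.5 101.1  59.9]
((468.1261291503906, 97.43846893310547), (121.3538818359375, 124.1438980102539), 89.18766784667969)
scene blue 13 bbox 368 371 160 165 z pct [91. 95. 97.] med [ 462.1 -354.3   94.5]
 tab [ 460.8 -354.5   93.9] 13 [ 456. -369.   90.] [ 467. -339.   97.]
scene green 17 bbox 347 351 155 161 z pct [89. 94. 95.] med [ 534.4 -337.9   93.8]
 tab [ 534.7 -337.    92.7] 17 [ 528. -355.   88.] [ 543. -320.   96.]
scene stand 618 ((498.1563415527344, -345.0284423828125), (131.96038818359375, 122.85352325439453), 14.81037712097168)
scene viewer 3052 ((492.20074462890625, 78.35145568847656), (216.857421875, 206.12301635742188), 89.45917510986328)
side amber 436 bbox 288 327 182 195 z pct [57. 60. 63.] med [465.5  95.3  59.5]
((466.55426025390625, 96.10884094238281), (131.42794799804688, 132.2355499267578), 88.73589324951172)
side blue 140 bbox 325 336 229 250 z pct [43. 64. 93.] med [ 458.  -363.9   63.8]
 tab [ 453.2 -393.9   99. ] 43 [  209. -1606.    75.] [ 466. -348.  668.]
side green 156 bbox 348 361 224 245 z pct [44. 62. 93.] med [ 532.  -344.6   62.5]
 tab [ 526.  -371.6   97.9] 50 [  209. -1606.    76.] [ 540. -330.  668.]
side stand 725 ((512.6150512695312, -410.20684814453125), (134.4132843017578, 260.17962646484375), 14.227090835571289)
side viewer 1066 ((490.8335266113281, 75.5450439453125), (221.57086181640625, 199.4704132080078), 89.21778106689453)
```

```bash
cat >> h.py <<'E'
from scipy.spatial.transform import Rotation as R
def go(s,p,yaw):
    "tool-frame shift (m) and rotvec (deg) to a down-pointing pose with the jaw axis at world yaw (mod 180)"
    R0=R.from_euler('xyz',s['tcp_rot'],degrees=True).as_matrix(); best=None
    for k in(0,180):
        a=np.radians(yaw+k); x=np.array([0,0,-1.]); y=np.array([np.cos(a),np.sin(a),0])
        T=np.c_[x,y,np.cross(x,y)]; rv=R.from_matrix(R0.T@T).as_rotvec(degrees=True)
        if best is None or np.linalg.norm(rv)<np.linalg.norm(best): best=rv
    sh=R0.T@(np.array(p)-s['tool_pos'])/1000
    print('shift',sh.round(4),'turn',best.round(2))
E
python3 - <<'E'
from h import *; from bench import sense,optics
s=sense(); print(R.from_euler('xyz',s['tcp_rot'],degrees=True).as_matrix().round(2))
c=optics.calibration('wrist');print(c)
go(s,[461,-353,230],14)
E
```

```text
[[-0.    0.28 -0.96]
 [ 0.   -0.96 -0.28]
 [-1.   -0.   -0.  ]]
{'mtx': array([[309.70691629,   0.        , 318.5945772 ],
       [  0.        , 309.70691629, 201.18603542],
       [  0.        ,   0.        ,   1.        ]]), 'extrinsics': array([[ 2.76468591e-01,  9.23440276e-01,  2.66126240e-01,
         2.31647062e+02],
       [-9.61022357e-01,  2.65965142e-01,  7.54888861e-02,
        -5.56814260e+02],
       [-1.07082523e-03, -2.76623572e-01,  9.60977759e-01,
         3.72900784e+02],
       [ 0.00000000e+00,  0.00000000e+00,  0.00000000e+00,
         1.00000000e+00]])}
shift [ 0.0193 -0.1329 -0.3455] turn [-8.797e+01 -8.000e-02  7.000e-02]
```

Request:
carry_out --commands '[0.02,-0.133,-0.345,-88,0,0,0,0.02,-0.133,-0.345,-88,0,0,0,0.02,-0.133,-0.345,-88,0,0,0,0.02,-0.133,-0.345,-88,0,0,0,0.02,-0.133,-0.345,-88,0,0,0,0.02,-0.133,-0.345,-88,0,0,0,0.02,-0.133,-0.345,-88,0,0,0,0.02,-0.133,-0.345,-88,0,0,0,0.02,-0.133,-0.345,-88,0,0,0,0.02,-0.133,-0.345,-88,0,0,0,0.02,-0.133,-0.345,-88,0,0,0,0.02,-0.133,-0.345,-88,0,0,0]'

```text
time: 1.6
tool_pos: [460.3, -353.2, 229.3]
tcp_rot: [176.3, 89.9, 100.3]
ft_force: [-0.1, -0.4, 0.3]
finger_gap: 43.1
```

```bash
cat >> h.py <<'E'
def fish(K,E,uv,z):
    "fisheye pixels onto plane z (equidistant)"
    uv=np.atleast_2d(uv).astype(float)
    n=cv2.fisheye.undistortPoints(uv[:,None],K,np.zeros(4))[:,0]
    d=np.c_[n[:,0],-n[:,1],-np.ones(len(n))]@E[:3,:3].T
    return E[:3,3]+d*((z-E[2,3])/d[:,2])[:,None]
def wrist(name):
    from bench import optics
    c=optics.calibration('wrist'); p,d=optics.snapshot('wrist')
    np.savez(name+'.npz',p=p,d=d,**{k:np.array(v) for k,v in c.items()}); cv2.imwrite(f'pics/{name}.png',p[:,:,::-1])
E
python3 - <<'E'
from h import *; from bench import sense
s=sense();print(s['tool_pos'],s['tcp_rot'],s['joint_pos'].round(),s['finger_gap'],s['time']);wrist('w1')
E
```

```text
[ 460.32130743 -353.21825694  229.30914898] [176.33573905  89.9019971  100.26812567] [-43.   5.  90.   0.  85. -57.] 43.06031676949226 1.6
```

View pics/w1.png

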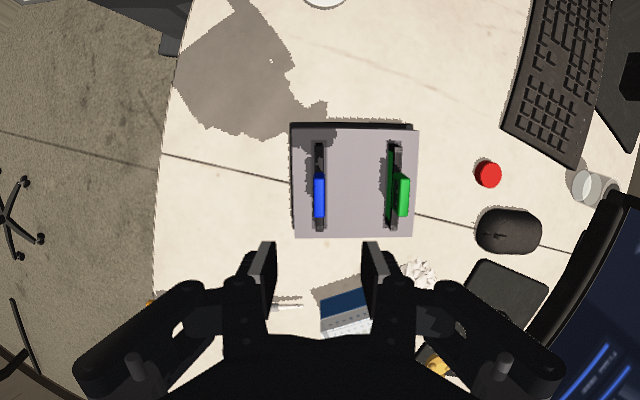

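The wrist view shows the stand square to the image, the blue tab at (320,198) and the green tab at (401,196), with the tip box below at (345,310).

```bash
cat >> h.py <<'E'
def fcloud(f):
    K,E,d=f['mtx'],f['extrinsics'],f['d']; v,u=np.mgrid[:400,:640]
    n=cv2.fisheye.undistortPoints(np.c_[u.ravel(),v.ravel()].astype(float)[:,None],K,np.zeros(4))[:,0]
    r=np.c_[n[:,0],-n[:,1],-np.ones(len(n))]*d.reshape(-1,1)
    return (r@E[:3,:3].T+E[:3,3]).reshape(400,640,3)
E
python3 - <<'E'
from h import *
f=np.load('w1.npz');K,E=f['mtx'],f['extrinsics'];P=fcloud(f);hsv=cv2.cvtColor(f['p'],cv2.COLOR_RGB2HSV)
sub=np.zeros((400,640),np.uint8);sub[120:240,280:425]=255
for c,lo,hi in(('blue',(108,120,40),(130,255,255)),('green',(50,90,30),(85,255,255))):
    m=cv2.inRange(hsv,lo,hi)&sub; Q=P[m>0]; t=(m>0)&(abs(P[...,2]-94)<5)
    uv=np.argwhere(t)[:,::-1]; W=fish(K,E,uv,94)[:,:2].astype(np.float32)
    print(c,len(Q),np.percentile(Q[:,2],[5,50,95]),uv.min(0),uv.max(0),cv2.minAreaRect(W),P[t][:,:2].mean(0))
m=(sub>0)&(abs(P[...,2]-45)<4); 
cn=cv2.convexHull(np.argwhere(m)[:,::-1].astype(np.int32)); W=fish(K,E,cn[:,0],45)[:,:2].astype(np.float32)
print('stand',cv2.minAreaRect(W))
E
```

```text
blue 514 [76.21146501 93.62759362 94.93279067] [313 177] [324 217] ((458.9888916015625, -353.8921203613281), (9.51667594909668, 36.069602966308594), 14.21926498413086) [ 459.08344197 -353.40821072]
green 904 [36.03545088 87.32298887 94.77873346] [397 177] [409 216] ((531.6986694335938, -335.2728271484375), (10.638543128967285, 36.06094741821289), 14.638914108276367) [ 531.97573783 -335.18556947]
stand ((496.19384765625, -345.2626953125), (131.01942443847656, 116.13712310791016), 14.534092903137207)
```

```bash
python3 -c "
from h import *; from bench import sense
s=sense();go(s,[459,-353.6,88],14.4);go(s,[459,-353.6,130],14.4)"
```

```text
shift [ 0.1413 -0.0014  0.0003] turn [-0.44 -0.1  -0.01]
shift [ 0.0993 -0.0014  0.0002] turn [-0.44 -0.1  -0.01]
```

Request:
carry_out --commands '[0.05,-0.0014,0,-0.4,-0.1,0,0,0.1,-0.0014,0,-0.4,-0.1,0,0,0.125,-0.0014,0,-0.4,-0.1,0,0,0.141,-0.0014,0,-0.4,-0.1,0,0,0.141,-0.0014,0,-0.4,-0.1,0,0,0.141,-0.0014,0,-0.4,-0.1,0,0.5,0.141,-0.0014,0,-0.4,-0.1,0,1,0.141,-0.0014,0,-0.4,-0.1,0,1,0.141,-0.0014,0,-0.4,-0.1,0,1,0.141,-0.0014,0,-0.4,-0.1,0,1]' --grip_force 40

```text
time: 2.9
tool_pos: [460.0, -354.2, 90.2]
tcp_rot: [35.2, 89.8, -40.4]
ft_force: [1.1, -0.3, 6.3]
finger_gap: 8.9
```

Request:
carry_out --commands '[-0.01,0,0,0,0,0,1,-0.025,0,0,0,0,0,1,-0.045,0,0,0,0,0,1,-0.07,0,0,0,0,0,1,-0.1,0,0,0,0,0,1,-0.12,0,0,0,0,0,1,-0.12,0,0,0,0,0,1]'

```text
time: 3.78
tool_pos: [460.7, -354.9, 213.0]
tcp_rot: [33.6, 89.5, -42.0]
ft_force: [-0.4, -0.1, -0.3]
finger_gap: 9.1
```

```bash
python3 - <<'E'
from h import *; from bench import sense
s=sense();print(s['tool_pos'],s['finger_gap'],s['ft_force'],s['joint_pos'].round())
# viewer from scene: amber centre = viewer-ish; slot approx amber centre +100 in x
go(s,[540,30,210],-0.5); go(s,[520,80,240],-0.5)
wrist('w2')
f=np.load('w2.npz');P=fcloud(f);hsv=cv2.cvtColor(f['p'],cv2.COLOR_RGB2HSV)
m=cv2.inRange(hsv,(108,120,40),(130,255,255))>0
n,l,st,ce=cv2.connectedComponentsWithStats(m.astype(np.uint8))
for i in range(1,n):
    if st[i,4]>60: print(st[i],ce[i],np.median(P[l==i],0))
E
```

```text
[ 460.70668603 -354.85081647  212.97174972] 9.102249080104073 [-0.44891151 -0.10566186 -0.25831064] [-43.   5.  91.   0.  83. -57.]
shift [ 0.0014  0.1722 -0.3532] turn [14.86  0.35 -0.3 ]
shift [-0.029   0.1654 -0.4064] turn [14.86  0.35 -0.3 ]
[ 308  221   23   90 1919] [318.66232413 266.0880667 ] [ 458.00767001 -348.61722841  216.32121881]
[574 350  46  50 438] [598.38127854 375.83789954] [ 720.80789011 -408.41130144  229.82028457]
```

Request:
carry_out --commands '[-0.027,0.16,-0.346,15,0.35,-0.3,1,-0.027,0.16,-0.346,15,0.35,-0.3,1,-0.027,0.16,-0.346,15,0.35,-0.3,1,-0.027,0.16,-0.346,15,0.35,-0.3,1,-0.027,0.16,-0.346,15,0.35,-0.3,1,-0.027,0.16,-0.346,15,0.35,-0.3,1,-0.027,0.16,-0.346,15,0.35,-0.3,1,-0.027,0.16,-0.346,15,0.35,-0.3,1,-0.027,0.16,-0.346,15,0.35,-0.3,1,-0.027,0.16,-0.346,15,0.35,-0.3,1,-0.027,0.16,-0.346,15,0.35,-0.3,1]'

```text
time: 5.2
tool_pos: [529.1, 19.7, 236.9]
tcp_rot: [-131.7, 89.8, 137.5]
ft_force: [-0.1, 0.3, -1.6]
finger_gap: 8.9
```

```bash
python3 - <<'E'
from h import *; from bench import sense
s=sense();print(s['tool_pos'],s['tcp_rot'],s['qd'].round(1),s['finger_gap']);wrist('w3')
E
```

```text
[529.08418143  19.67091698 236.92658646] [-131.71349318   89.83250221  137.54512096] [ 0.5 -0.1 -0.1 -0.   0.   0.1] 8.925374779505322
```

View pics/w3.png

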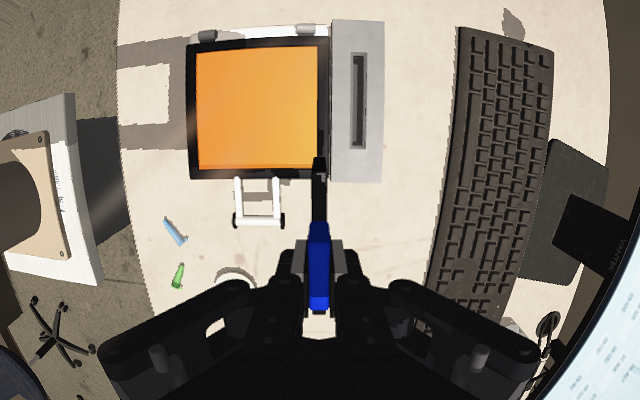

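Wrist view: the slot is dark at cols 351–366, rows 52–149, the lamp house is at cols 331–384, and the handle bar is at about row 222, cols 233–284. The slide is held at (319,265).

```bash
python3 - <<'E'
from h import *
f=np.load('w3.npz');K,E=f['mtx'],f['extrinsics'];P=fcloud(f);hsv=cv2.cvtColor(f['p'],cv2.COLOR_RGB2HSV)
def box(x0,y0,x1,y1):
    m=np.zeros((400,640),bool);m[y0:y1,x0:x1]=1;return m
# slot: non lamp-house-grey dark region
print(f['p'][100,340:378].mean(1).astype(int), P[100,340:378,2].round().astype(int))
for thr in(60,100,130):
    m=box(342,40,376,165)&(f['p'].mean(2)<thr); uv=np.argwhere(m)[:,::-1]
    print('slot',thr,len(uv),cv2.minAreaRect(fish(K,E,uv,66)[:,:2].astype(np.float32)))
m=box(328,10,390,190)&(abs(P[...,2]-66)<3);uv=np.argwhere(m)[:,::-1]
print('lamp',cv2.minAreaRect(fish(K,E,uv,66)[:,:2].astype(np.float32)), np.median(P[m],0))
m=box(180,30,330,175)&(cv2.inRange(hsv,(5,120,90),(25,255,255))>0);uv=np.argwhere(m)[:,::-1]
print('amber',cv2.minAreaRect(fish(K,E,uv,60)[:,:2].astype(np.float32)))
m=box(226,205,292,232)&(P[...,2]>45)&(P[...,2]<75);uv=np.argwhere(m)[:,::-1]
W=fish(K,E,uv,62)[:,:2];print('handle',len(W),W.min(0),W.max(0),np.percentile(P[m][:,2],[10,50,90]),cv2.minAreaRect(W.astype(np.float32)))
m=box(295,210,345,318)&(cv2.inRange(hsv,(108,120,40),(130,255,255))>0)
Q=P[m];print('tab z pct',np.percentile(Q[:,2],[2,25,50,75,98]),'x',np.percentile(Q[:,0],[2,50,98]),'y',np.percentile(Q[:,1],[2,50,98]))
m=box(305,150,335,222)&(P[...,2]>100);Q=P[m];print('shoulder z',np.percentile(Q[:,2],[2,50,98]),'x',np.percentile(Q[:,0],[2,50,98]),'y',np.percentile(Q[:,1],[2,50,98]))
for y in (40,45,50,55,60):
    q=Q[abs(Q[:,1]-y)<2.5]
    if len(q): print(y,len(q),q[:,0].min().round(1),q[:,0].max().round(1),q[:,2].max().round(1))
E
```

```text
[189 190 190 188 190 189 189 190 190 183 165 146 148 110 106 107  93  67
  50  49  50  48  45  95 124 117 129 197 190 190 187 188 189 188 189 188
 189 188] [67 66 67 66 66 66 64 65 66 65 66 64 64 13 12 12 12 14 23 31 43 51 60 63
 63 63 65 66 66 66 67 66 66 68 66 65 66 65]
slot 60 492 ((565.4921264648438, 104.28032684326172), (85.25481414794922, 8.313262939453125), 88.99409484863281)
slot 100 710 ((566.5921020507812, 103.80216979980469), (86.26555633544922, 12.415285110473633), 88.99778747558594)
slot 130 1260 ((566.53369140625, 104.29783630371094), (92.61505126953125, 13.130959510803223), 88.94168853759766)
lamp ((564.02001953125, 103.89429473876953), (160.4846649169922, 53.527137756347656), 89.0593490600586) [565.06295998 103.89423012  65.86000054]
amber ((465.1373291015625, 98.94342041015625), (120.93769073486328, 123.06940460205078), 88.9900131225586)
handle 816 [435.94424583 -25.39533193] [491.55181874   1.13840831] [60.06280362 62.53137269 64.54939332] ((463.7304382324219, -11.84603500366211), (26.018699645996094, 55.50790023803711), 88.77674865722656)
tab z pct [215.4370681  239.27089864 240.28826581 240.84402862 241.84911487] x [523.15554728 527.71649668 532.27661424] y [ 2.93398998 26.13329529 37.53619445]
shoulder z [166.28445717 210.48671238 213.17503801] x [524.49310794 528.26086464 532.18644595] y [37.05152646 52.83026017 62.62550411]
40 139 524.4 532.2 214.4
45 147 524.5 532.2 212.5
50 155 524.6 532.2 212.2
55 159 524.7 532.2 213.1
60 303 524.2 532.3 213.0
```

```bash
python3 - <<'E'
from h import *; from bench import sense
f=np.load('w3.npz');K,E=f['mtx'],f['extrinsics']
for r in (70,100,130):
    a=f['p'][r,345:372].mean(1).astype(int);print(r,list(a))
print(fish(K,E,[[349.5,100],[366.5,100]],66)[:,0],fish(K,E,[[352.7,100],[363,100]],63)[:,0])
print(fish(K,E,[[331.5,100],[383,100]],66)[:,0])
P=fcloud(f);m=np.zeros((400,640),bool);m[10:190,325:392]=1;m&=abs(P[...,2]-66)<1.5
for r in(30,170): c=np.nonzero(m[r])[0];print(r,c.min(),c.max(),P[r,c.min()],P[r,c.max()])
s=sense();go(s,[566.8,104.2,190],-1)
E
```

```text
70 [np.int64(179), np.int64(179), np.int64(179), np.int64(181), np.int64(181), np.int64(162), np.int64(144), np.int64(145), np.int64(116), np.int64(106), np.int64(107), np.int64(100), np.int64(72), np.int64(48), np.int64(48), np.int64(47), np.int64(47), np.int64(43), np.int64(81), np.int64(111), np.int64(116), np.int64(131), np.int64(175), np.int64(183), np.int64(180), np.int64(180), np.int64(179)]
100 [np.int64(189), np.int64(189), np.int64(190), np.int64(190), np.int64(183), np.int64(165), np.int64(146), np.int64(148), np.int64(110), np.int64(106), np.int64(107), np.int64(93), np.int64(67), np.int64(50), np.int64(49), np.int64(50), np.int64(48), np.int64(45), np.int64(95), np.int64(124), np.int64(117), np.int64(129), np.int64(197), np.int64(190), np.int64(190), np.int64(187), np.int64(188)]
130 [np.int64(191), np.int64(193), np.int64(194), np.int64(193), np.int64(187), np.int64(155), np.int64(152), np.int64(130), np.int64(105), np.int64(105), np.int64(108), np.int64(84), np.int64(55), np.int64(51), np.int64(50), np.int64(49), np.int64(51), np.int64(65), np.int64(119), np.int64(121), np.int64(131), np.int64(166), np.int64(197), np.int64(195), np.int64(192), np.int64(195), np.int64(195)]
[557.34534074 573.51442942] [560.69474698 570.58822356]
[540.40668931 589.46186354]
30 332 384 [541.76252926 172.41358858  66.51314443] [591.44537486 174.16083988  66.48122543]
170 331 382 [539.44865337  36.57283892  66.14441175] [589.26662777  36.58680807  67.30073153]
shift [ 0.0471  0.0367 -0.0847] turn [ 0.28 -0.11  0.12]
```

Request:
carry_out --commands '[0,0.036,-0.084,0.3,-0.1,0.1,1,0,0.036,-0.0845,0.3,-0.1,0.1,1,0.03,0.0363,-0.0845,0.3,-0.1,0.1,1,0.073,0.0363,-0.0845,0.3,-0.1,0.1,1,0.073,0.0363,-0.0845,0.3,-0.1,0.1,1,0.073,0.0363,-0.0845,0.3,-0.1,0.1,1]'

```text
time: 6.0
tool_pos: [567.0, 103.8, 165.6]
tcp_rot: [108.9, 89.9, 17.8]
ft_force: [0.8, 0.4, -0.4]
finger_gap: 9.2
```

```bash
python3 - <<'E'
from h import *; from bench import sense
s=sense();print(s['tool_pos'],s['tcp_rot'],s['qd'].round(1),s['finger_gap'],s['ft_force']);go(s,[566.4,104.1,140],-1);wrist('w4')
cv2.imwrite('pics/w4c.png',cv2.resize(cv2.imread('pics/w4.png')[130:330,240:400],None,fx=3,fy=3))
E
```

```text
[566.96818774 103.80153822 165.58884147] [108.86437665  89.94544931  17.81391783] [-0.  -1.  -1.4  0.  -0.3  0. ] 9.231769898835626 [ 0.78524852  0.43177762 -0.35713834]
shift [ 0.0256 -0.0006 -0.0003] turn [-0.05 -0.02 -0.05]
```

View pics/w4c.png

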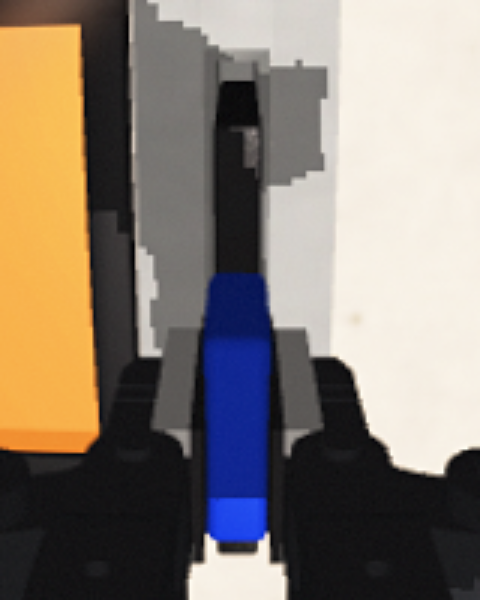

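The crop shows the slide centred over the slot: the slab is at cols 216–261 and the chamfer at 208–269. I'm going down.

Request:
carry_out --commands '[0.01,-0.0005,-0.0003,0,0,0,1,0.02,-0.0005,-0.0003,0,0,0,1,0.026,-0.0005,-0.0003,0,0,0,1,0.032,-0.0005,-0.0003,0,0,0,1,0.038,-0.0005,-0.0003,0,0,0,1]'

```text
time: 6.68
tool_pos: [566.9, 104.2, 127.6]
tcp_rot: [101.3, 89.9, 10.3]
ft_force: [0.0, -0.6, -0.6]
finger_gap: 8.9
```

Request:
carry_out --commands '[0.01,0,0,0,0,0,1,0.018,0,0,0,0,0,1,0.025,0,0,0,0,0,1,0.03,0,0,0,0,0,1,0.034,0,0,0,0,0,1,0.037,0,0,0,0,0,1,0.037,0,0,0,0,0,1]'

```text
time: 7.55
tool_pos: [567.8, 104.4, 92.2]
tcp_rot: [100.4, 89.8, 9.4]
ft_force: [-2.8, -0.2, 8.5]
finger_gap: 8.9
```

Request:
carry_out --commands '[0.002,-0.001,0,0,0,0,1,0.003,-0.001,0,0,0,0,1,0.003,-0.001,0,0,0,0,1]'

```text
time: 7.92
tool_pos: [568.0, 104.4, 92.2]
tcp_rot: [95.9, 89.6, 4.8]
ft_force: [-7.1, -1.1, 18.7]
finger_gap: 9.1
```

Request:
carry_out --commands '[0,0,0,0,0,0,0.6,-0.005,0,0,0,0,0,0,-0.03,0,0,0,0,0,0,-0.07,0,0,0,0,0,0.5,-0.075,0,0,0,0,0,1,-0.075,0,0,0,0,0,1]'

```text
time: 8.68
tool_pos: [567.7, 104.4, 167.5]
tcp_rot: [96.4, 89.6, 5.4]
ft_force: [-0.5, 0.4, -0.6]
finger_gap: 0.2
```

```bash
python3 - <<'E'
from h import *; from bench import sense
s=sense();print(s['tool_pos'],s['tcp_rot'],s['finger_gap'],s['ft_force']);wrist('w5')
f=np.load('w5.npz');K,E=f['mtx'],f['extrinsics'];P=fcloud(f);hsv=cv2.cvtColor(f['p'],cv2.COLOR_RGB2HSV)
m=cv2.inRange(hsv,(108,120,40),(130,255,255))>0
m[:,:280]=0;m[:,370:]=0;Q=P[m];print(len(Q),np.percentile(Q[:,2],[2,25,50,75,98]));t=m&(P[...,2]>91)
print(cv2.minAreaRect(P[t][:,:2].astype(np.float32)))
E
```

```text
[567.74599111 104.43580312 167.49631486] [96.42714238 89.58577568  5.39543907] 0.18175990516627463 [-0.46135608  0.39115929 -0.61182042]
782 [ 73.16785774  94.4786476   95.56223021  96.18848482 151.89177419]
((566.835205078125, 133.2745819091797), (82.87925720214844, 9.409184455871582), 89.26754760742188)
```

View pics/w5.png

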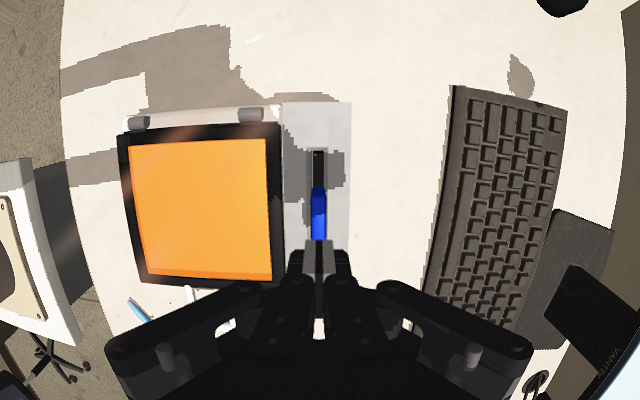

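The tab top reads 95.6–96.2 mm against 96 when home. One light press with closed fingers will confirm it.

Request:
carry_out --commands '[0.03,0,0,0,0,0,1,0.045,0,0,0,0,0,1,0.05,0,0,0,0,0,1,0.053,0,0,0,0,0,1,0.055,0,0,0,0,0,1,0.055,0,0,0,0,0,1]'

```text
time: 9.48
tool_pos: [566.7, 104.2, 114.7]
tcp_rot: [89.0, 89.8, -2.0]
ft_force: [-19.2, -2.9, 29.7]
finger_gap: 0.3
```

Request:
carry_out --commands '[-0.04,0,0,0,0,0,0.5,-0.08,0,0,0,0,0,0,-0.08,0,0,0,0,0,-1]'

```text
time: 9.85
tool_pos: [569.0, 104.5, 199.5]
tcp_rot: [94.1, 89.4, 3.0]
ft_force: [0.2, -0.7, -1.2]
finger_gap: 54.0
```

```bash
python3 - <<'E'
from h import *; from bench import sense
s=sense();print(s['tool_pos'],s['finger_gap'],s['ft_force']);go(s,[463.4,-60,190],-1);go(s,[463.4,-16.8,110],-1)
E
```

```text
[569.01884407 104.4619956  199.52782433] 54.01989245866969 [ 0.15027389 -0.72399799 -1.20072577]
shift [ 0.0083 -0.1028  0.1663] turn [-0.02 -0.05 -0.64]
shift [ 0.0883 -0.1044  0.1232] turn [-0.02 -0.05 -0.64]
```

Request:
carry_out --commands '[0,-0.05,0.08,0,0,-0.6,-1,0.005,-0.103,0.166,0,0,-0.6,-1,0.008,-0.103,0.166,0,0,-0.6,-1,0.008,-0.103,0.166,0,0,-0.6,-1,0.008,-0.103,0.166,0,0,-0.6,-1,0.008,-0.103,0.166,0,0,-0.6,-1]'

```text
time: 10.6
tool_pos: [463.8, -58.7, 190.3]
tcp_rot: [143.7, 89.9, 52.7]
ft_force: [-0.5, 0.4, 0.7]
finger_gap: 85.8
```

```bash
python3 - <<'E'
from h import *; from bench import sense
s=sense();print(s['tool_pos'],s['tcp_rot'],s['finger_gap'],s['qd'].round(1));wrist('w6')
f=np.load('w6.npz');P=fcloud(f)
m=(P[...,2]>50)&(P[...,2]<75)&(P[...,1]<8)&(P[...,1]>-40)&(abs(P[...,0]-463)<50);m[:,:200]=0;m[:,440:]=0
Q=P[m];print(len(Q),Q.min(0),Q.max(0))
t=m&(P[...,2]>64);q=P[t];print('boss tops',len(q)); 
for a in(q[q[:,0]<463],q[q[:,0]>463]): print(len(a),a.mean(0),a.min(0),a.max(0))
c=m&(abs(P[...,0]-463)<12);q=P[c];print('bar',q.mean(0),q.min(0),q.max(0))
go(s,[463.4,-16.8,110],-1)
E
```

```text
[463.80133111 -58.7306895  190.2870021 ] [143.66217217  89.91434639  52.70530987] 85.77529414009615 [ 0.5  0.1 -0.3 -0.1  0.  -0.2]
1497 [435.80995627 -26.82063769  55.53923071] [490.3271154    7.72071354  68.13173548]
boss tops 266
130 [444.67523199 -16.47354111  65.09702506] [435.80995627 -22.34195735  64.00493861] [462.62512294 -10.09944725  67.91710771]
136 [481.24370282 -16.96489147  65.13794476] [463.39395045 -23.20591777  64.01436903] [490.20472297 -10.11939168  68.13173548]
bar [463.02357859 -16.95939682  62.79894026] [451.10478699 -22.83719052  59.28487194] [474.96935309 -11.51164917  65.96043742]
shift [ 0.0803 -0.0012 -0.0418] turn [ 0.04 -0.07 -0.05]
```

View pics/w6.png

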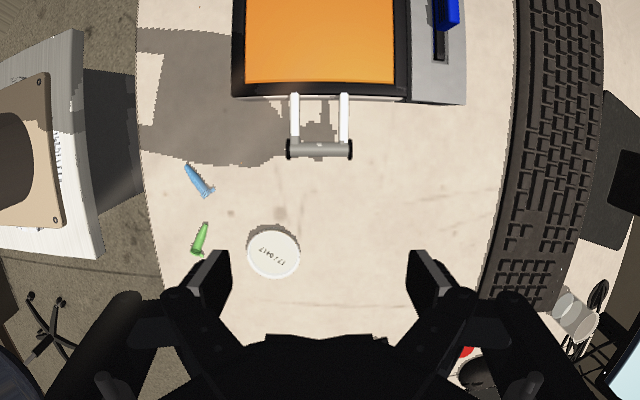

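Handle: bosses at (291,149) and (349,149) in the picture, bar centre at (463,-17), 58 mm up. This matches the amber pane geometry. I'll go onto it now.

Request:
carry_out --commands '[0.02,-0.0008,-0.03,0,0,0,-1,0.06,-0.0008,-0.042,0,0,0,-1,0.09,-0.0008,-0.042,0,0,0,-1,0.115,-0.0008,-0.042,0,0,0,-1,0.134,-0.0008,-0.042,0,0,0,-1,0.134,-0.0008,-0.042,0,0,0,-1,0.134,-0.0008,-0.042,0,0,0,-1]'

```text
time: 11.52
tool_pos: [464.5, -16.0, 57.1]
tcp_rot: [124.2, 89.9, 33.3]
ft_force: [-0.2, 0.2, 1.2]
finger_gap: 85.0
```

Request:
carry_out --commands '[0,0,0,0,0,0,0,0,0,0,0,0,0,0.3,0,0,0,0,0,0,0.3,0,0,0,0,0,0,1,0,0,0,0,0,0,1]' --grip_force 40

```text
time: 12.15
tool_pos: [464.9, -16.0, 58.4]
tcp_rot: [118.6, 89.9, 27.7]
ft_force: [-5.3, 1.1, 10.3]
finger_gap: 53.3
```

```bash
python3 - <<'E'
from h import *; from bench import sense
s=sense();print(s['tool_pos'],s['tcp_rot'],s['finger_gap'],s['ft_force'],s['wrist_torque'])
print(R.from_euler('xyz',s['tcp_rot'],degrees=True).as_matrix().round(4))
r=195;a=np.radians(-1)
T0=R.from_euler('xyz',s['tcp_rot'],degrees=True).as_matrix()
for t in range(6,96,6):
    th=np.radians(t);d=r*(1-np.cos(th));w=np.array([-np.sin(a)*d,np.cos(a)*d,r*np.sin(th)])
    print(t,(T0.T@w/1000).round(4))
E
```

```text
[464.8511211  -16.00441921  58.40098963] [118.55609849  89.86814234  27.67711231] 53.320129983897196 [-5.31187737  1.05996564 10.31071146] [ 0.20838575  0.93742516 -0.06821664]
[[ 0.002   0.9999 -0.0153]
 [ 0.0011 -0.0153 -0.9999]
 [-1.      0.002  -0.0011]]
6 [-0.0204  0.     -0.0011]
12 [-0.0405  0.0001 -0.0043]
18 [-0.0602  0.0001 -0.0096]
24 [-0.0793  0.0002 -0.0169]
30 [-0.0975  0.0003 -0.0262]
36 [-0.1146  0.0003 -0.0374]
42 [-0.1304  0.0004 -0.0502]
48 [-0.1448  0.0004 -0.0647]
54 [-0.1577  0.0005 -0.0806]
60 [-0.1688  0.0005 -0.0977]
66 [-0.178   0.0006 -0.1159]
72 [-0.1853  0.0007 -0.1349]
78 [-0.1906  0.0007 -0.1547]
84 [-0.1937  0.0008 -0.1748]
90 [-0.1948  0.0008 -0.1952]
```

Request:
carry_out --commands '[-0.0136,0,-0.0005,0,0,0,1,-0.0271,0,-0.0019,0,0,0,1,-0.0405,0,-0.0043,0,0,0,1,-0.0537,0,-0.0076,0,0,0,1,-0.0667,0,-0.0118,0,0,0,1,-0.0793,0,-0.0169,0,0,0,1,-0.0793,0,-0.0169,0,0,0,1]'

```text
time: 13.02
tool_pos: [465.1, 1.6, 138.9]
tcp_rot: [122.9, 89.8, 32.1]
ft_force: [1.6, 3.0, -4.3]
finger_gap: 53.0
```

```bash
cat > arc.py <<'E'
from h import *; from bench import sense,optics
import sys
s=sense();print(s['tool_pos'].round(1),s['finger_gap'],s['ft_force'].round(1),s['wrist_torque'].round(2),s['time'])
H=np.array([466.5,178.5,58]);a=np.radians(-1);u=np.array([np.sin(a),-np.cos(a),0])
v=s['tool_pos']-H;print('r',np.hypot(v[1],v[2]),'ang',np.degrees(np.arctan2(v[2],-v[1])))
T0=R.from_euler('xyz',s['tcp_rot'],degrees=True).as_matrix()
for t in map(float,sys.argv[1:]):
    w=H+195*(np.cos(np.radians(t))*u*1-np.array([0,0,0])+np.sin(np.radians(t))*np.array([0,0,1.]))
    print(t,(T0.T@(w-s['tool_pos'])/1000).round(4))
E
python3 arc.py 28 32 36 40 44 48 52 56 60; python3 - <<'E'
from h import *; from bench import optics
p,d=optics.snapshot('side');cv2.imwrite('pics/s2.png',cv2.resize(p[120:260,200:400,::-1],None,fx=3,fy=3))
E
```

```text
[465.1   1.6 138.9] 53.033211968982144 [ 1.6  3.  -4.3] [ 0.43 -0.26 -0.19] 13.025
r 194.52621725608557 ang 24.588708558733256
28.0 [-0.0106 -0.0016 -0.0047]
32.0 [-0.0224 -0.0016 -0.0116]
36.0 [-0.0336 -0.0015 -0.0192]
40.0 [-0.0444 -0.0015 -0.0276]
44.0 [-0.0545 -0.0014 -0.0367]
48.0 [-0.0639 -0.0014 -0.0465]
52.0 [-0.0726 -0.0013 -0.057 ]
56.0 [-0.0806 -0.0013 -0.068 ]
60.0 [-0.0878 -0.0012 -0.0795]
```

View pics/s2.png

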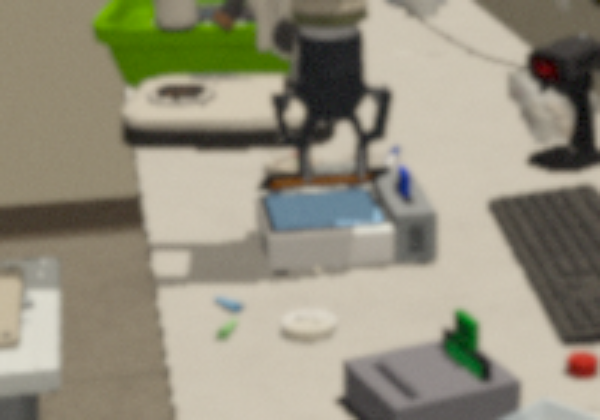

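The cover is lifting with the grip and the blue slide stays home. I'm continuing along the arc.

Request:
carry_out --commands '[-0.0106,0,-0.0047,0,0,0,1,-0.0224,0,-0.0116,0,0,0,1,-0.0336,0,-0.0192,0,0,0,1,-0.0444,0,-0.0276,0,0,0,1,-0.0545,0,-0.0367,0,0,0,1,-0.0639,0,-0.0465,0,0,0,1,-0.0726,0,-0.057,0,0,0,1,-0.0806,0,-0.068,0,0,0,1,-0.0878,0,-0.0795,0,0,0,1,-0.0878,0,-0.0795,0,0,0,1]'

```text
time: 14.32
tool_pos: [466.5, 81.3, 227.3]
tcp_rot: [104.6, 89.8, 13.8]
ft_force: [3.7, -0.3, -4.0]
finger_gap: 53.2
```

```bash
python3 arc.py 64 68 72 76 80 83 86 88 90
```

```text
[466.5  81.3 227.3] 53.15765515199521 [ 3.7 -0.3 -4. ] [-0.31 -0.78  0.01] 14.325
r 195.20694871755438 ang 60.13031391548131
64.0 [-0.006  -0.0016 -0.0117]
68.0 [-0.0115 -0.0015 -0.0242]
72.0 [-0.0161 -0.0015 -0.037 ]
76.0 [-0.0199 -0.0014 -0.0501]
80.0 [-0.0227 -0.0014 -0.0634]
83.0 [-0.0242 -0.0013 -0.0735]
86.0 [-0.0252 -0.0013 -0.0836]
88.0 [-0.0255 -0.0013 -0.0904]
90.0 [-0.0256 -0.0012 -0.0972]
```

Request:
carry_out --commands '[-0.006,0,-0.0117,0,0,0,1,-0.0115,0,-0.0242,0,0,0,1,-0.0161,0,-0.037,0,0,0,1,-0.0199,0,-0.0501,0,0,0,1,-0.0227,0,-0.0634,0,0,0,1,-0.0242,0,-0.0735,0,0,0,1,-0.0252,0,-0.0836,0,0,0,1,-0.0255,0,-0.0904,0,0,0,1,-0.0256,0,-0.0972,0,0,0,1,-0.0256,0,-0.0972,0,0,0,1,-0.0256,0,-0.0972,0,0,0,1]'

```text
time: 15.7
tool_pos: [468.2, 178.8, 253.8]
tcp_rot: [98.0, 89.7, 7.2]
ft_force: [5.3, -1.0, -0.8]
finger_gap: 53.1
```

```bash
python3 arc.py 90; python3 - <<'E'
from h import *; from bench import optics
for n in('side','scene'):
    p,d=optics.snapshot(n);c=optics.calibration(n);P=cloud(c['mtx'],c['extrinsics'],d)
    hsv=cv2.cvtColor(p,cv2.COLOR_RGB2HSV);am=cv2.inRange(hsv,(5,120,50),(25,255,255))>0
    m=am&(abs(P[...,0]-466)<75)&(abs(P[...,1]-178)<60)&(P[...,2]>70)&(P[...,2]<230)
    Q=P[m];print(n,len(Q))
    if len(Q)>30:
        k=np.polyfit(Q[:,2]-58,Q[:,1],1);print('y at hinge',k[1],'cover angle',90+np.degrees(np.arctan(k[0])),'med',np.median(Q,0))
    b=cv2.inRange(hsv,(108,120,40),(130,255,255))>0
    b&=(abs(P[...,0]-565)<20)&(abs(P[...,1]-104)<30)&(P[...,2]>60);print('blue',b.sum(),P[b].mean(0) if b.any() else '',P[b].max(0) if b.any() else '')
    if n=='side': cv2.imwrite('pics/s3.png',cv2.resize(p[100:260,200:400,::-1],None,fx=3,fy=3))
E
```

```text
[468.2 178.8 253.8] 53.117889574143824 [ 5.3 -1.  -0.8] [-0.5  -0.8  -0.08] 15.7
r 195.78042001540027 ang 90.09932640858983
90.0 [ 0.0008 -0.0017  0.0004]
side 1169
y at hinge 175.72641560403446 cover angle 87.37531693324823 med [468.1559405  171.97498004 138.73987658]
blue 19 [565.08839887  90.15752629  79.7120809 ] [567.93948999 103.354465    94.223966  ]
scene 302
y at hinge 178.39634769174975 cover angle 88.084389963859 med [499.54918863 175.69112801 139.08990405]
blue 1 [565.09661395  88.88600523  96.54172654] [565.09661395  88.88600523  96.54172654]
```

View pics/s3.png

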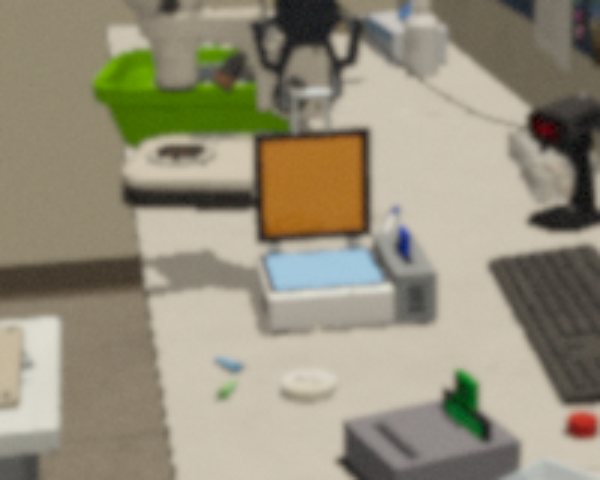

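The cover stands upright: 87.4–88.1° by depth fit, 90.1° by arm geometry. Tolerance is ±5.7°. I'll nudge it 1.5 mm, hold and check.

Request:
carry_out --commands '[0,0,-0.0015,0,0,0,1,0,0,-0.0015,0,0,0,1,0,0,-0.0015,0,0,0,1,0,0,-0.0015,0,0,0,1,0,0,-0.0015,0,0,0,1,0,0,-0.0015,0,0,0,1,0,0,-0.0015,0,0,0,1,0,0,-0.0015,0,0,0,1]'

```text
time: 16.8
tool_pos: [468.3, 180.4, 253.8]
tcp_rot: [90.3, 89.7, -0.5]
ft_force: [4.2, -0.5, -3.6]
finger_gap: 53.1
```

```bash
python3 arc.py; python3 -c "
from bench import order,sense
print(sense()['qd'].round(2),order.hand_in())"
```

```text
[468.3 180.4 253.8] 53.125539418249154 [ 4.2 -0.5 -3.6] [-0.6  -0.69 -0.02] 16.8
r 195.83418797781349 ang 90.54451307874994
the job is handed in; nothing more can be done
[ 0.01 -0.06  0.    0.06 -0.05 -0.05] None
```

I moved the blue slide from the stand into the lamp house slot and pressed it home. Then I raised the cover by its handle bosses to upright and handed in at 16.8 s (limit 61 s), still gripping it. The hand-in reported no verdict.

- **Blue slide:** The tab top measured 95.6–96.2 mm, against 96 mm when fully home. A press of about 30 N with closed fingers moved it no further. After the lift its tab was still in place in the side view.
- **Cover:** My angle checks disagreed slightly. Arm geometry gave 90.5° at the end. Camera depth fits, taken before a last 1.5 mm nudge that adds about 0.5°, gave 87.4° and 88.1°. All are inside 90° ± 5.7°. The arm was at rest, with the finger gap steady at 53.1 mm on the bosses.
- **Other things:** In the last side view the green slide stood in the stand and the petri dish was in place. I did not measure the tip box or the timer at the end, but the arm never went near the timer and stayed well above the tip box.

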